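# Flip the cover plate over onto the steel block

## Robot

A 6-joint arm with a two-finger parallel gripper is mounted at the origin on the work surface. World frame = base frame: x ahead of the robot, y to its left, z up, the work surface at z = 0. Lengths are in m, angles in degrees, forces in N, time in s.
With the tool pointing down it reaches from about 0.3 to 0.85 m from the base axis. Payload 4.2 kg.
Tool frame: the origin (TCP) lies at the very end of the fingers, on their centre line; the grasp point (between the pads) lies 19 mm behind it; z points along the fingers, y is the direction in which the jaws open and shut (so a half turn about z gives the same grasp; the last joint's range is limited). The gripper opens to 91 mm and grips with 3 to 60 N. Pads are 32 mm wide; open, the fingers measure 118 mm over their backs; the gripper's body (76 mm by 178 mm) begins 60 mm behind the grasp point.
Start: joints at [72.078, 18.312, 89.639, -0, 72.044, -1.146], TCP at [0.166, 0.551, 0.214] pointing down, gripper open.
Joint ranges: [-177.97, 177.97], [-48.28, 115.42], [12.27, 149.76], [-77.06, 257.06], [2.81, 150.46], [-146.56, 146.56]. Speed limits (degrees/s): [147.25, 147.25, 180, 180, 180, 180].

## Interface

Orientations are given as [roll, pitch, yaw] about the fixed x, y, z axes, in that order (R = Rz(yaw) Ry(pitch) Rx(roll)).
In Python, from workcell import status, optics, robot gives the robot as it stands.
- The arm moves only by the tool jog_arm, never from a script. Its argument "increments" is a list of rows, each a list of 3 entries, a list of its own where there are three numbers: the shift along the world's x, y, z in mm, then the turn about the world's z in rad, then the finger opening in mm, from 0 to 91.2. In form: [[[tx, ty, tz], turn, claw], ...]. A call has 1 to 20 rows; each row is the pose to reach, as a shift and turn from the pose commanded when the call began; what a row does not reach only later rows make up. A row lasts 1/12 s, in which the tool goes at most 41.7 mm and 7.16 degrees, less where a joint would pass 70% of its speed; a pose out of reach is approached as far as the arm can. A call with a gripper value outside its range is refused whole. The fingers move at their own pace and stop on an object; "squeeze" is the grip in N (left out, the last holds). Time passes only in rows, so rows that repeat a pose let the fingers close. It gives the time, the measured TCP pose, the force and the opening at its end, in the units of the state.
- status.observe(): the state, without advancing time (a new reading comes with each control period).
- optics.read_camera(name): name is "side" or "top" or "wrist"; returns the picture (420x560x3 uint8, red, green, blue); there is no depth.
- optics.camera_params(name): a dict with "fx", "fy", "cx", "cy" (pixels), "R" (3x3) and "t" (3): a world point X has camera coordinates R X + t; the wrist camera has in their place "T_tool_cam" (4x4, takes a point from camera to tool coordinates, whose origin is the TCP and whose axes are the flange's). Camera axes: x right, y down, z forward; pixel columns grow to the right and rows downward; lengths in m; the calibration is good to about 2 mm. A picture is of the moment at which its call begins: read the wrist's pose just before it. camera_params takes no time and is no camera call.
- robot.close_job(): hands the job in, once; it reports no verdict.
Trained networks look in the newest picture that a camera, given by its name, has taken for a name from the list of things; names that differ only in an ending like _2 or _b are one class to them, and where a whole thing is asked for, a point or a joint stands for the part that bears it (a point fixed in the world has none). Each returns a list of dicts, best first, with "score" (0 to 1); they miss things now and then, are a little off and sometimes report something else, mostly with a low value. They report only what shows in the picture. A call takes as long as a camera call.
- optics.look_for(camera, target): "location" ([row, column] in pixels, amid what is visible of it).
The state is a dict: "time_s": time; "joint_pos": joint angles; "joint_vel": joint speeds; "effort": joint torques, N m; "position": TCP position; "tcp_rot": TCP orientation; "force": force on the tool from outside, world axes, zero at the start; "torque": the same for the moment, N m; "finger_gap": finger opening in m.
Only numpy, scipy, OpenCV 4.12 (cv2) and the standard library are available. Lean on these libraries where they do the work, as an engineer would, in place of code of your own. Each camera call takes 0.05 s, during which the arm holds its last target.

## Task

The aluminium cover lies on the bench with its round boss underneath. Push it with the fingers against the edge of the steel block until it tips up and flips over onto the block, then push it on until the whole plate lies flat on top of the block, boss upwards. Do not pick the cover up or carry it, and leave the hammer, the oil can and the oak piece where they are.

Things in the scene. Friction and masses are not known exactly. Their poses are not given: they have to be found in the camera images.
- cover: Loose aluminium cover, 0.19 to 0.37 kg: square plate 110 x 110 x 6 mm, a small dark hole near each corner, and in the middle of one face a round boss, 44 mm across and 18 mm high. At the start the boss is underneath, standing on the bench. Origin: centre of the boss's end face; x, y along the plate's sides, z from the boss's end towards the plate (up at the start, down when flipped).
- plate_center (a point): Centre of the cover's square plate, half-way through its 6 mm thickness, 21 mm from the cover's origin along its z. At the start the plate lies level, its underside 18 mm above the bench, and overhangs the boss by 33 mm at each side: a shut fingertip that leans forward fits under its edge.
- block: Heavy steel block fixed to the bench, 200 mm (its x) x 220 mm (its y) x 24 mm high, upright sides, plain flat top. Origin: centre of its underside, on the bench; z up. The cover starts on the bench off the block's -x face, 5 to 45 mm from it and up to 0.25 rad from parallel to it; pushing along the block's +x brings it there.
- block_edge (a point): Middle of the top edge of the block's -x face (100 mm from the block's origin, 24 mm above the bench). Pushed up from its outer edge, the cover stops against this face, turns about its lower edge, then about this top edge, and falls onto the block about 35 degrees past upright, with about 25 mm of the plate still jutting out.
- hammer: Hammer with a handle, lying loose on the bench beyond the block; leave alone.
- oil_can: Plain steel can, 56 mm in diameter, 110 mm high, standing loose on the bench, far from the robot; leave alone. Origin: centre of its foot.
- oak_scale: Dark wooden handle piece, 110 x 35 x 18 mm, lying loose on the bench to the robot's right of the cover; leave alone. Origin: centre of its underside.
- corner0 (a point): Corner of the cover's square plate, half-way through its thickness, at -x -y of the cover's frame (55 mm each way).
- corner1 (a point): Corner of the cover's square plate, half-way through its thickness, at +x -y of the cover's frame (55 mm each way).
- corner2 (a point): Corner of the cover's square plate, half-way through its thickness, at +x +y of the cover's frame (55 mm each way).
- corner3 (a point): Corner of the cover's square plate, half-way through its thickness, at -x +y of the cover's frame (55 mm each way).

How it is judged (in metres and radians):
On the way:
1. the cover is tipped up on its edge, leaning against the block (angle between cover's own z axis and vertical between 1.1 and 2.3 rad and height (world z) of plate_center below 0.07 m and contact force between cover and block above 0.02 N), for 0.05 s.
At the end, for the whole second after the job is handed in: The cover rests boss-up and flat (within 5 degrees) on top of the block, its four corners within the block's outline (5 mm of overhang is tolerated), at rest (angle between cover's own z axis and vertical above 3.05 rad and height (world z) of plate_center between 0.023 and 0.031 m and x of corner0 in the frame of block between -0.105 and 0.105 m and y of corner0 in the frame of block between -0.115 and 0.115 m and x of corner1 in the frame of block between -0.105 and 0.105 m and y of corner1 in the frame of block between -0.115 and 0.115 m and x of corner2 in the frame of block between -0.105 and 0.105 m and y of corner2 in the frame of block between -0.115 and 0.115 m and x of corner3 in the frame of block between -0.105 and 0.105 m and y of corner3 in the frame of block between -0.115 and 0.115 m and linear speed of cover below 0.02 m/s); the robot touches nothing.
It fails at once if the cover is lifted clear: its plate's centre higher than 90 mm above the bench, or all of the plate higher than 45 mm (height (world z) of plate_center above 0.09 m or height (world z) of each of corner0, corner1, corner2, corner3 above 0.045 m).
It fails at once if the hammer is moved by more than 20 mm (distance of hammer from where it was at the start of the episode above 0.02 m).
It fails at once if the oil can is moved by more than 20 mm (distance of oil_can from where it was at the start of the episode above 0.02 m).
It fails at once if the oak piece is moved by more than 20 mm (distance of oak_scale from where it was at the start of the episode above 0.02 m).
It also fails if it takes over 58 s, if anything falls off the work surface, if the arm or the gripper's body presses on something with over 40 N, if the wrist force passes 120 N, or if a joint passes its speed limit or range.

## Working session

There is one attempt and no reset: what is moved stays moved. The work goes in short steps, Python scripts to look and compute and a tool call to move; the robot and the scene stay as the last step left them, time stands still between calls to the robot, and variables do not carry over. Pictures are saved under pics/ and viewed, and the job is handed in when it is done.

Besides the shell and the picture viewer there is one more tool, called after ">>>" by a JSON object that holds its "op" and its "data". jog_arm: Moves the arm, as the interface text tells. Its arguments: {"type":"object","properties":{"increments":{"type":"array","items":{"type":"array"}},"squeeze":{"type":"number"}},"required":["increments"]}

```bash
mkdir -p pics; ls; python3 - <<'E'
from workcell import status, optics, robot
import cv2,numpy as np
np.set_printoptions(precision=4,suppress=True)
print(status.observe())
for n in ["side","top","wrist"]:
    im=optics.read_camera(n); cv2.imwrite(f"pics/{n}0.png",im[:,:,::-1])
    print(n,optics.camera_params(n))
E
```

```text
pics
{'time_s': 0.0, 'joint_pos': array([72.0789, 18.3526, 89.7076, -0.0008, 72.0429, -1.1472]), 'joint_vel': array([-0.1188,  0.0754,  0.0775, -0.0852, -0.0255, -0.045 ]), 'effort': array([ -0.0009, -41.2457, -23.1975,   0.0726,   0.0458,  -0.0001]), 'position': array([0.1658, 0.55  , 0.2131]), 'tcp_rot': array([-179.8969,   -0.0013,  163.2264]), 'force': array([-0.5777, -0.7358,  0.5088]), 'torque': array([-0.0006,  0.0596,  0.014 ]), 'finger_gap': 0.09128558354949001}
side {'fx': 530.4934038849508, 'fy': 530.4934038849508, 'cx': 282.64305836190874, 'cy': 218.0583647005611, 'R': array([[ 0.6723, -0.7403, -0.0038],
       [-0.4204, -0.3775, -0.8251],
       [ 0.6093,  0.5563, -0.565 ]]), 't': array([-0.4103,  0.3253,  0.9618])}
top {'fx': 530.1291892152744, 'fy': 530.1291892152744, 'cx': 276.6532071263837, 'cy': 202.7587036110012, 'R': array([[-0.021 , -0.9997, -0.0113],
       [-0.9851,  0.0226, -0.1704],
       [ 0.1707,  0.0075, -0.9853]]), 't': array([0.037 , 0.5981, 1.4785])}
wrist {'fx': 357.9614891726575, 'fy': 357.9614891726575, 'cx': 277.601660983697, 'cy': 209.78933311967506, 'T_tool_cam': array([[ 0.0006, -0.9568, -0.2909,  0.0828],
       [ 1.    ,  0.0013, -0.0021, -0.0009],
       [ 0.0024, -0.2909,  0.9568, -0.172 ],
       [ 0.    ,  0.    ,  0.    ,  1.    ]])}
```

View pics/top0.png

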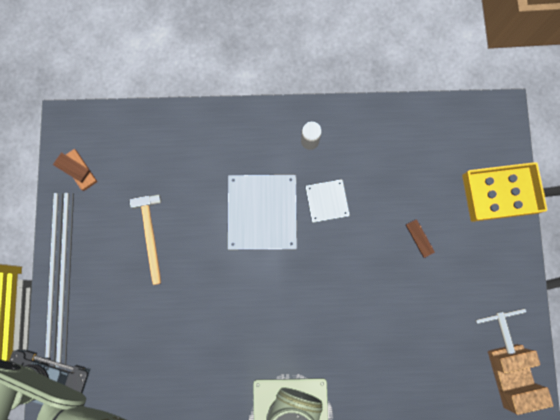

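View pics/side0.png

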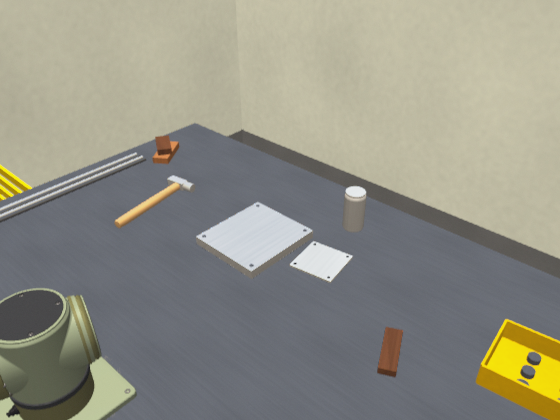

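View pics/wrist0.png

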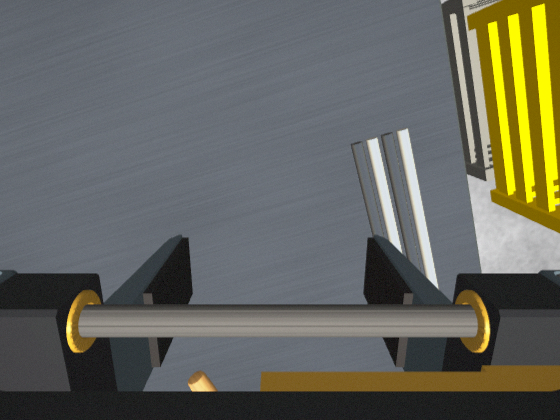

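The top view shows the block at about (col 262, row 212) and the cover at its right at (327, 201), so the block's +x is roughly world +y. The oil can is at (311, 135) and the oak piece at (420, 238). Next I'll measure the poses.

```bash
cat > h.py <<'E'
import cv2,numpy as np
np.set_printoptions(precision=4,suppress=True)
def ray(p,uv,z):
    R,t=p["R"],p["t"]; C=-R.T@t
    d=R.T@np.array([(uv[0]-p["cx"])/p["fx"],(uv[1]-p["cy"])/p["fy"],1])
    return C+d*(z-C[2])/d[2]
def proj(p,X):
    c=p["R"]@np.asarray(X)+p["t"]; return np.array([p["fx"]*c[0]/c[2]+p["cx"],p["fy"]*c[1]/c[2]+p["cy"]])
E
python3 - <<'E'
from workcell import optics
from h import *
im=cv2.imread("pics/top0.png"); p=optics.camera_params("top")
c=im[160:265,215:365]; cv2.imwrite("pics/top0c.png",cv2.resize(c,None,fx=5,fy=5,interpolation=cv2.INTER_CUBIC))
g=cv2.cvtColor(im,cv2.COLOR_BGR2GRAY)
m=np.zeros_like(g); m[165:260,220:360]=g[165:260,220:360]>135
m=cv2.morphologyEx(m,cv2.MORPH_CLOSE,np.ones((5,5)))
for ct in cv2.findContours(m,cv2.RETR_EXTERNAL,cv2.CHAIN_APPROX_NONE)[0]:
    if cv2.contourArea(ct)<300: continue
    r=cv2.minAreaRect(ct); b=cv2.boxPoints(r)
    W=np.array([ray(p,u,.024) for u in b])
    print(b.round(1).tolist()); print(W[:,:2]*1000,"mean",W.mean(0)*1000,"sides",np.linalg.norm(W-np.roll(W,1,0),axis=1)*1000)
    e=W-np.roll(W,1,0); print(np.degrees(np.arctan2(e[:,1],e[:,0])))
for uv in [(311,131),(420,238)]: print(ray(p,uv,.02 if uv[0]>400 else .11))
E
```

```text
[[304.29998779296875, 184.8000030517578], [342.70001220703125, 177.60000610351562], [349.8999938964844, 215.8000030517578], [311.3999938964844, 223.0]]
[[ 655.4775  -58.7366]
 [ 674.593  -173.0996]
 [ 560.097  -189.1516]
 [ 541.394   -76.1954]] mean [ 607.8904 -124.2958   24.    ] sides [115.4117 115.9496 115.6157 114.4941]
[   8.7008  -80.5109 -172.0193   99.4016]
[[227.0, 249.0], [227.0, 174.0], [296.0, 174.0], [296.0, 249.0]]
[[470.912  170.737 ]
 [693.6356 169.6133]
 [688.7999 -35.1839]
 [466.5189 -29.1263]] mean [579.9666  69.01    24.    ] sides [199.9116 222.7264 204.8543 222.3636]
[ 88.7408  -0.2891 -91.3526 178.439 ]
[ 0.7931 -0.0785  0.11  ]
[ 0.4909 -0.39    0.02  ]
```

View pics/top0c.png

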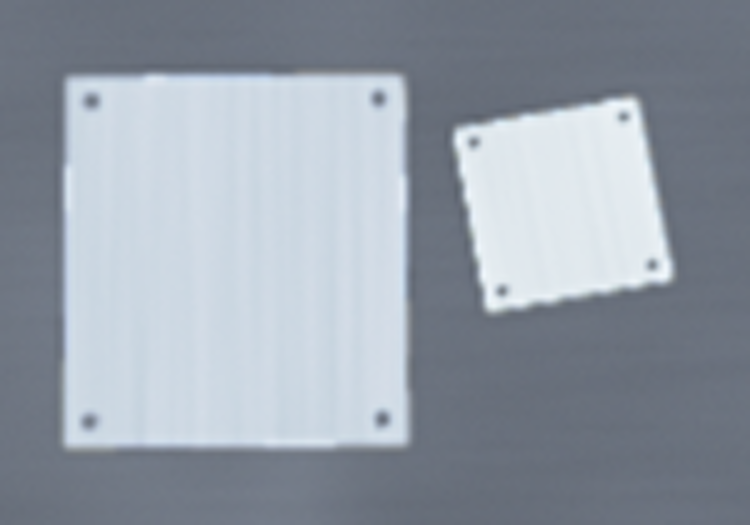

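```bash
python3 - <<'E'
from workcell import optics
from h import *
p=optics.camera_params("top")
for nm,cs in dict(block=[(66,76),(404,75),(409,446),(63,447)],cover=[(455,128),(637,97),(672,281),(488,311)]).items():
    W=np.array([ray(p,(x/5+214.6,y/5+159.6),.024)[:2]*1000 for x,y in cs])
    e=W-np.roll(W,1,0)
    print(nm,W,W.mean(0),np.linalg.norm(e,axis=1),np.degrees(np.arctan2(e[:,1],e[:,0])))
E
```

```text
block [[691.1456 167.2483]
 [687.02   -33.3564]
 [467.0719 -30.299 ]
 [470.8992 170.1569]] [579.0342  68.4374] [220.2656 200.6471 219.9694 200.4924] [ -0.7566 -91.1782 179.2036  88.9062]
cover [[ 654.249   -62.6009]
 [ 670.4447 -170.7381]
 [ 560.0671 -186.539 ]
 [ 544.8174  -78.5409]] [ 607.3946 -124.6047] [110.5864 109.3433 111.5028 109.0694] [   8.2875  -81.4821 -171.8533   98.0372]
```

>>> {"op": "jog_arm", "data": {"increments": [[[440, -776, -40], -1.295, 70], [[440, -776, -40], -1.295, 70], [[440, -776, -40], -1.295, 70], [[440, -776, -40], -1.295, 70], [[440, -776, -40], -1.295, 70], [[440, -776, -40], -1.295, 70], [[440, -776, -40], -1.295, 70], [[440, -776, -40], -1.295, 70], [[440, -776, -40], -1.295, 70], [[440, -776, -40], -1.295, 70], [[440, -776, -40], -1.295, 70], [[440, -776, -40], -1.295, 70], [[440, -776, -40], -1.295, 70], [[440, -776, -40], -1.295, 70], [[440, -776, -40], -1.295, 70], [[440, -776, -40], -1.295, 70], [[440, -776, -40], -1.295, 70], [[440, -776, -40], -1.295, 70], [[440, -776, -40], -1.295, 70], [[440, -776, -40], -1.295, 70]]}}

```text
time_s: 1.82
position: [0.577, -0.1757, 0.1762]
tcp_rot: [-180.0, -0.0, 89.0]
force: [0.5, 1.3, 0.0]
finger_gap: 0.07
```

>>> {"op": "jog_arm", "data": {"increments": [[[29, -50, 0], 0, 70], [[29, -50, 0], 0, 70], [[29, -50, -60], 0, 70], [[29, -50, -120], 0, 70], [[29, -50, -150], 0, 70], [[29, -50, -150], 0, 70], [[29, -50, -150], 0, 70]]}}

```text
time_s: 2.4
position: [0.6009, -0.2219, 0.0199]
tcp_rot: [-179.3, -0.3, 89.0]
force: [-0.2, 0.1, -0.8]
finger_gap: 0.0701
```

```bash
python3 - <<'E'
from workcell import status, optics
from h import *
s=status.observe(); print(s['time_s'],s['position'],s['tcp_rot'],s['force'])
for n in ["top","side","wrist"]:
    im=optics.read_camera(n)[:,:,::-1]; cv2.imwrite(f"pics/{n}1.png",im)
E
```

```text
2.4 [ 0.6009 -0.2219  0.0199] [-179.2742   -0.2694   89.0159] [-0.2332  0.1192 -0.821 ]
```

View pics/side1.png

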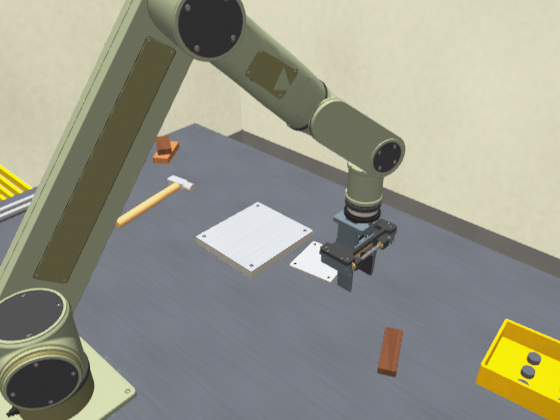

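View pics/wrist1.png

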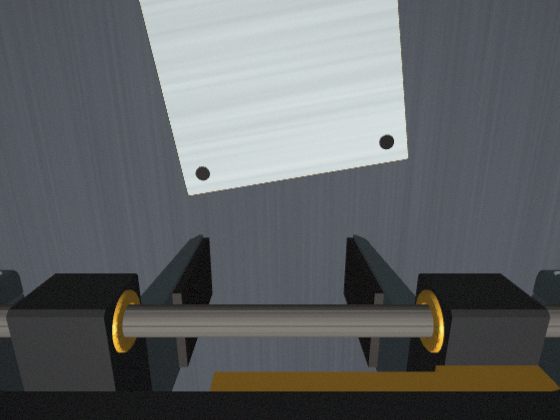

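>>> {"op": "jog_arm", "data": {"increments": [[[4, 0, -11], 0, 66], [[4, 5, -11], 0, 66], [[4, 10, -11], 0, 66], [[4, 14, -11], 0, 66], [[4, 18, -11], 0, 66], [[4, 22, -11], 0, 66], [[4, 26, -11], 0, 66], [[4, 30, -11], 0, 66], [[4, 34, -11], 0, 66], [[4, 38, -11], 0, 66], [[4, 42, -11], 0, 66], [[4, 46, -11], 0, 66], [[4, 50, -11], 0, 66], [[4, 54, -11], 0, 66], [[4, 56, -11], 0, 66], [[4, 56, -11], 0, 66]]}}

```text
time_s: 3.88
position: [0.6096, -0.1669, 0.0156]
tcp_rot: [-180.0, -0.0, 89.0]
force: [0.2, 0.3, -0.0]
finger_gap: 0.0658
```

```bash
python3 - <<'E'
from workcell import status, optics
from h import *
s=status.observe(); print(s['time_s'],s['position'],s['tcp_rot'],s['force'])
for n in ["top","wrist"]:
    im=optics.read_camera(n)[:,:,::-1]; cv2.imwrite(f"pics/{n}2.png",im)
E
```

```text
3.8833 [ 0.6096 -0.1669  0.0156] [-179.9986   -0.0259   89.0421] [ 0.1824  0.2643 -0.0198]
```

View pics/wrist2.png

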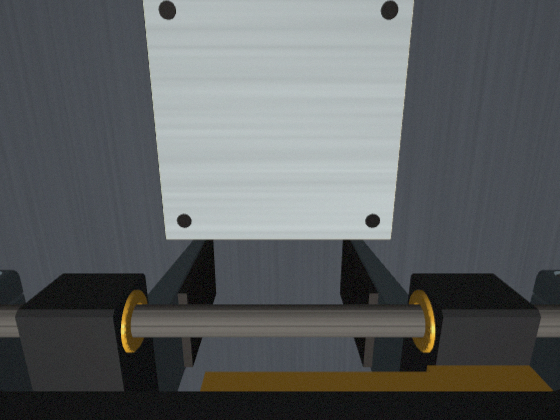

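>>> {"op": "jog_arm", "data": {"increments": [[[0, -3, 0], 0, 66], [[0, -3, -9], 0, 66], [[0, 0, -9], 0, 66], [[0, 2, -9], 0, 66], [[0, 4, -9], 0, 66], [[0, 6, -9], 0, 66], [[0, 7, -9], 0, 66], [[0, 8, -9], 0, 66], [[0, 9, -9], 0, 66], [[0, 9, -9], 0, 66]]}}

```text
time_s: 4.82
position: [0.6097, -0.1584, 0.0068]
tcp_rot: [180.0, -0.0, 89.0]
force: [1.0, -1.0, -0.2]
finger_gap: 0.0658
```

>>> {"op": "jog_arm", "data": {"increments": [[[0, 1, 0], 0, 66], [[0, 2, 0], 0, 66], [[0, 2, 0], 0, 66]]}}

```text
time_s: 5.07
position: [0.6101, -0.158, 0.0069]
tcp_rot: [179.9, 0.1, 89.1]
force: [0.1, -5.5, -1.5]
finger_gap: 0.0657
```

>>> {"op": "jog_arm", "data": {"increments": [[[0, 2, 0], 0, 66], [[0, 3, 0], 0, 66], [[0, 3, 2], 0, 66], [[0, 3, 4], 0, 66], [[0, 3, 6], 0, 66], [[0, 3, 6], 0, 66]]}}

```text
time_s: 5.57
position: [0.6102, -0.1577, 0.0135]
tcp_rot: [179.9, 0.4, 89.2]
force: [-1.0, -12.8, -0.9]
finger_gap: 0.066
```

```bash
python3 - <<'E'
from workcell import status, optics
from h import *
s=status.observe(); print(s['time_s'],s['position'],s['tcp_rot'],s['force'])
for n in ["side","wrist"]:
    im=optics.read_camera(n)[:,:,::-1]; cv2.imwrite(f"pics/{n}3.png",im)
    if n=="side": cv2.imwrite("pics/side3c.png",cv2.resize(im[200:310,200:400],None,fx=4,fy=4,interpolation=cv2.INTER_CUBIC))
E
```

```text
5.5667 [ 0.6102 -0.1577  0.0135] [179.8779   0.3719  89.1546] [ -1.0264 -12.8403  -0.8585]
```

View pics/side3c.png

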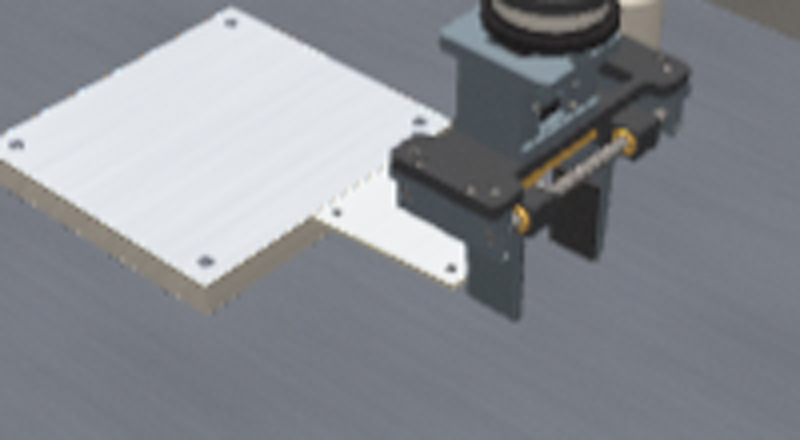

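View pics/wrist3.png

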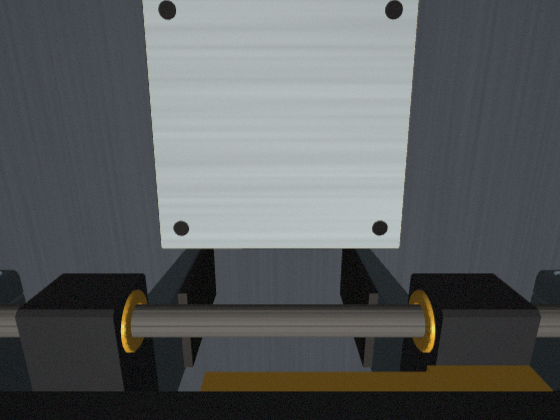

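The outer edge widened from 226 to 239 px in the wrist picture (cols 161–400, row 248). It has risen about 7 mm with the fingertips, so the friction lift works. I'll continue along the arc.

>>> {"op": "jog_arm", "data": {"increments": [[[0, 0.5, 3], 0, 66], [[0, 1, 6], 0, 66], [[0, 1.5, 9], 0, 66], [[0, 2, 12], 0, 66], [[0, 3, 15], 0, 66], [[0, 3.5, 18], 0, 66], [[0, 4, 20], 0, 66], [[0, 4, 20], 0, 66]]}}

```text
time_s: 6.33
position: [0.6103, -0.1547, 0.0342]
tcp_rot: [179.8, 0.5, 89.2]
force: [-1.7, -14.3, 2.8]
finger_gap: 0.0658
```

```bash
python3 - <<'E'
from workcell import status, optics
from h import *
s=status.observe(); print(s['time_s'],s['position'],s['tcp_rot'],s['force'])
for n in ["side","wrist"]:
    im=optics.read_camera(n)[:,:,::-1]; cv2.imwrite(f"pics/{n}4.png",im)
    if n=="side": cv2.imwrite("pics/side4c.png",cv2.resize(im[200:310,200:400],None,fx=4,fy=4,interpolation=cv2.INTER_CUBIC))
E
```

```text
6.3333 [ 0.6103 -0.1547  0.0342] [179.8378   0.4854  89.1734] [ -1.6549 -14.2696   2.764 ]
```

View pics/side4c.png

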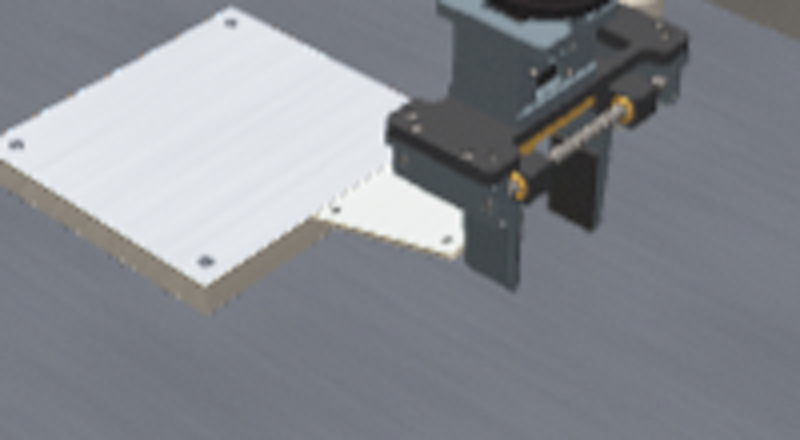

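View pics/wrist4.png

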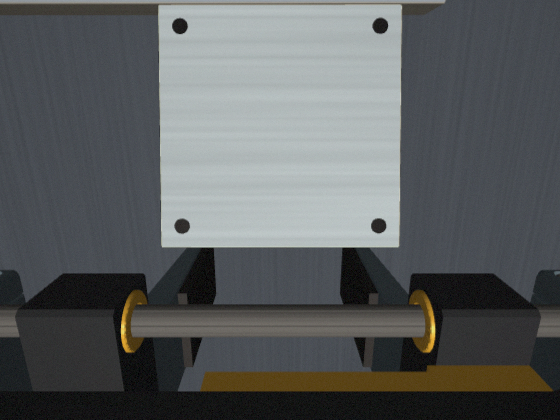

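>>> {"op": "jog_arm", "data": {"increments": [[[0, 1, 3], 0, 66], [[0, 2, 6], 0, 66], [[0, 3, 9], 0, 66], [[0, 4.5, 12], 0, 66], [[0, 6, 15], 0, 66], [[0, 6, 15], 0, 66]]}}

```text
time_s: 6.93
position: [0.6105, -0.1496, 0.0501]
tcp_rot: [179.8, 0.6, 89.2]
force: [-2.5, -17.4, 6.3]
finger_gap: 0.0662
```

```bash
cat > look.py <<'E'
import sys
from workcell import status, optics
from h import *
k=sys.argv[1]
s=status.observe(); print(s['time_s'],s['position'],s['tcp_rot'],s['force'])
a=optics.read_camera("side")[:,:,::-1]; b=optics.read_camera("wrist")[:,:,::-1]
A=cv2.resize(a[180:310,200:400],(600,390),interpolation=cv2.INTER_CUBIC)
B=cv2.resize(b[:,100:460],(180*2,420))[:390]
cv2.imwrite(f"pics/l{k}.png",np.hstack([A[:,:440],B]))
E
python3 look.py 5
```

```text
6.9333 [ 0.6105 -0.1496  0.0501] [179.7936   0.5946  89.1991] [ -2.5211 -17.4435   6.3129]
```

View pics/l5.png

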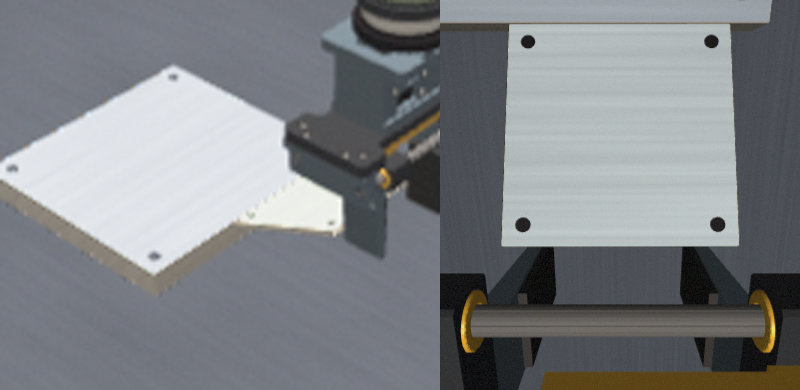

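>>> {"op": "jog_arm", "data": {"increments": [[[0, 1, 3], 0, 66], [[0, 2.5, 6], 0, 66], [[0, 4, 9], 0, 66], [[0, 5.5, 12], 0, 66], [[0, 7, 15], 0, 66], [[0, 7, 15], 0, 66]]}}

```text
time_s: 7.53
position: [0.6104, -0.1388, 0.0644]
tcp_rot: [179.8, 0.2, 89.1]
force: [-1.0, -6.9, 3.9]
finger_gap: 0.0658
```

```bash
python3 look.py 6
```

```text
7.5333 [ 0.6104 -0.1388  0.0644] [179.8347   0.2296  89.0818] [-0.962  -6.9004  3.8692]
```

View pics/l6.png

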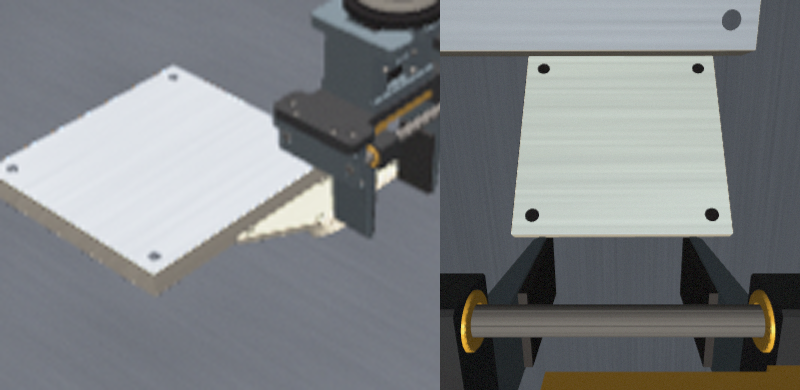

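>>> {"op": "jog_arm", "data": {"increments": [[[0, 2, 2], 0, 66], [[0, 4, 4], 0, 66], [[0, 6, 6], 0, 66], [[0, 8, 8], 0, 66], [[0, 10, 10], 0, 66], [[0, 12.5, 12], 0, 66]]}}

```text
time_s: 8.13
position: [0.6105, -0.1257, 0.0761]
tcp_rot: [179.8, 0.1, 89.0]
force: [-0.2, -2.9, 2.7]
finger_gap: 0.0664
```

```bash
python3 look.py 7
```

```text
8.1333 [ 0.6105 -0.1257  0.0761] [179.8278   0.1449  89.0197] [-0.1816 -2.8636  2.6824]
```

View pics/l7.png

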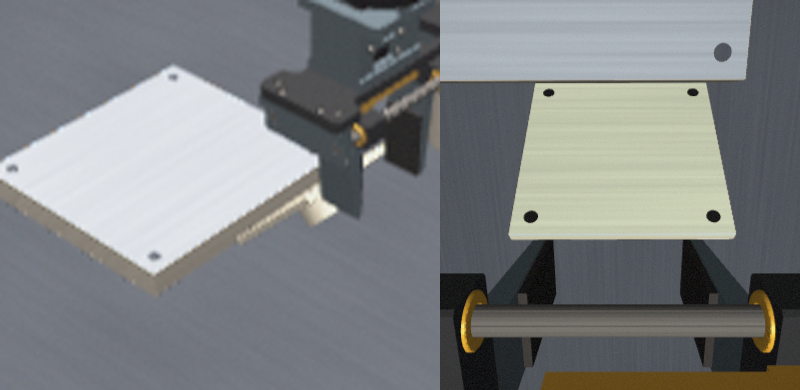

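>>> {"op": "jog_arm", "data": {"increments": [[[0, 2, 2], 0, 66], [[0, 4, 4], 0, 66], [[0, 6.5, 6], 0, 66], [[0, 9, 8], 0, 66], [[0, 11.5, 10], 0, 66], [[0, 14, 11], 0, 66], [[0, 17, 13], 0, 66], [[0, 20, 14], 0, 66], [[0, 20, 14], 0, 66]]}}

```text
time_s: 8.98
position: [0.6094, -0.1034, 0.0888]
tcp_rot: [-180.0, -0.0, 89.1]
force: [0.2, -1.0, -0.6]
finger_gap: 0.066
```

```bash
python3 look.py 8
```

```text
8.9833 [ 0.6094 -0.1034  0.0888] [-179.9894   -0.0241   89.0536] [ 0.1506 -0.9523 -0.6458]
```

View pics/l8.png

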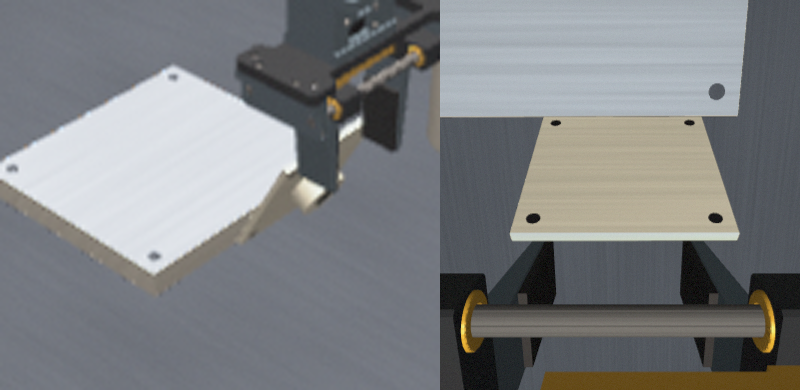

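>>> {"op": "jog_arm", "data": {"increments": [[[0, 3, 1], 0, 66], [[0, 6, 2], 0, 66], [[0, 9, 3], 0, 66], [[0, 12, 4], 0, 66], [[0, 15, 4], 0, 66], [[0, 18, 4], 0, 66], [[0, 21, 4], 0, 66], [[0, 24, 4], 0, 66], [[0, 27, 4], 0, 66], [[0, 30, 4], 0, 66], [[0, 33, 4], 0, 66], [[0, 36, 4], 0, 66], [[0, 38, 4], 0, 66], [[0, 40, 4], 0, 66], [[0, 42, 4], 0, 66], [[0, 42, 4], 0, 66]]}}

```text
time_s: 10.42
position: [0.6096, -0.0617, 0.0926]
tcp_rot: [180.0, -0.0, 89.0]
force: [-0.8, 0.0, 0.5]
finger_gap: 0.0658
```

```bash
python3 look.py 9
```

```text
10.4167 [ 0.6096 -0.0617  0.0926] [179.9988  -0.012   89.04  ] [-0.8467  0.0352  0.4779]
```

View pics/l9.png

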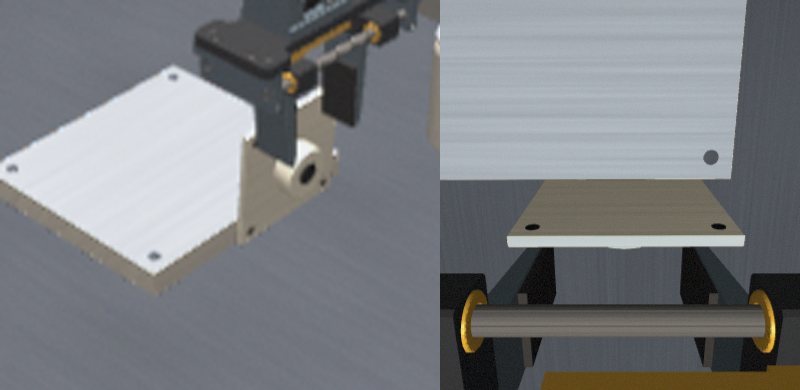

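>>> {"op": "jog_arm", "data": {"increments": [[[0, 3, 0], 0, 66], [[0, 6, 0], 0, 66], [[0, 9, 0], 0, 66], [[0, 12, 0], 0, 66], [[0, 15, 0], 0, 66], [[0, 18, 0], 0, 66], [[0, 20, 0], 0, 66], [[0, 22, 0], 0, 66], [[0, 24, 0], 0, 66], [[0, 26, 0], 0, 66], [[0, 28, 0], 0, 66], [[0, 30, 0], 0, 66], [[0, 30, 0], 0, 66]]}}

```text
time_s: 11.6
position: [0.6095, -0.0318, 0.0926]
tcp_rot: [-180.0, -0.0, 89.0]
force: [-0.6, -0.5, 0.6]
finger_gap: 0.0662
```

```bash
python3 look.py 10
```

```text
11.6 [ 0.6095 -0.0318  0.0926] [-179.997    -0.0093   89.0405] [-0.6266 -0.5014  0.6377]
```

View pics/l10.png

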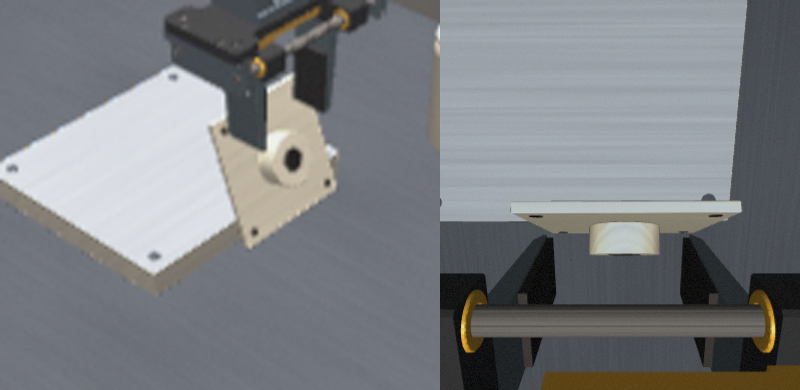

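>>> {"op": "jog_arm", "data": {"increments": [[[0, 1, -4], 0, 66], [[0, 3, -8], 0, 66], [[0, 5, -12], 0, 66], [[0, 7, -15], 0, 66], [[0, 9, -16], 0, 66], [[0, 11, -18], 0, 66], [[0, 13, -18], 0, 66], [[0, 15, -18], 0, 66], [[0, 17, -18], 0, 66], [[0, 19, -18], 0, 66], [[0, 21, -18], 0, 66], [[0, 23, -18], 0, 66], [[0, 25, -18], 0, 66], [[0, 27, -18], 0, 66], [[0, 29, -18], 0, 66], [[0, 31, -18], 0, 66], [[0, 33, -18], 0, 66], [[0, 35, -18], 0, 66]]}}

```text
time_s: 13.2
position: [0.6096, 0.0031, 0.0746]
tcp_rot: [180.0, -0.0, 89.0]
force: [0.4, -1.1, -0.1]
finger_gap: 0.0661
```

```bash
python3 look.py 11
```

```text
13.2 [0.6096 0.0031 0.0746] [179.9954  -0.0006  89.0274] [ 0.3604 -1.1304 -0.0504]
```

View pics/l11.png

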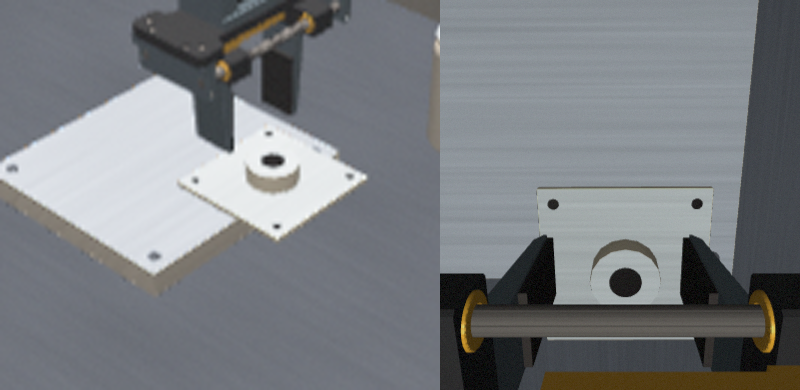

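The cover has flipped boss-up onto the block, with its outer part still jutting out. I'll back off and measure.

>>> {"op": "jog_arm", "data": {"increments": [[[0, 0, 25], 0, 66], [[0, -35, 25], 0, 66], [[0, -70, 25], 0, 66], [[0, -105, 25], 0, 66], [[0, -150, 25], 0, 66], [[0, -150, 25], 0, 66], [[0, -150, 25], 0, 66]]}}

```text
time_s: 13.88
position: [0.6094, -0.1495, 0.0995]
tcp_rot: [180.0, 0.0, 88.8]
force: [-0.5, 1.2, 0.6]
finger_gap: 0.0662
```

```bash
cat > look2.py <<'E'
import sys
from workcell import status, optics
from h import *
k=sys.argv[1]
s=status.observe(); print(s['time_s'],s['position'],s['tcp_rot'],s['force'])
a=optics.read_camera("top")[:,:,::-1]; b=optics.read_camera("wrist")[:,:,::-1]
cv2.imwrite(f"pics/t{k}.png",cv2.resize(a[160:265,215:365],None,fx=5,fy=5,interpolation=cv2.INTER_CUBIC)); cv2.imwrite(f"pics/w{k}.png",b)
E
python3 look2.py 12
```

```text
13.8833 [ 0.6094 -0.1495  0.0995] [179.9851   0.0083  88.7994] [-0.519   1.1952  0.5829]
```

View pics/t12.png

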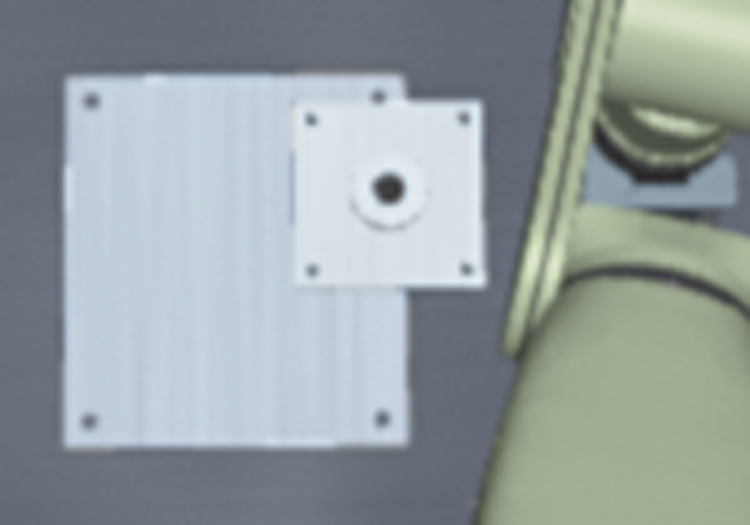

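View pics/w12.png

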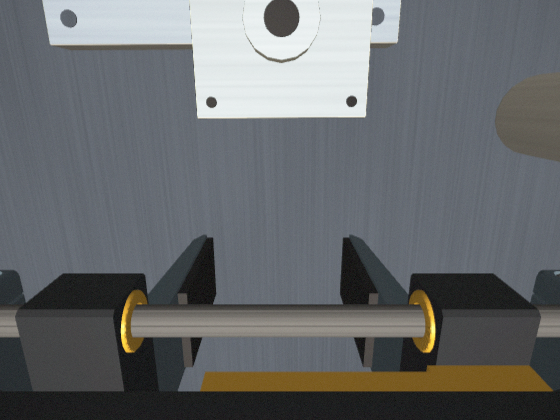

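>>> {"op": "jog_arm", "data": {"increments": [[[0, 0, -40], 0, 66], [[0, 15, -80], 0, 66], [[0, 35, -84], 0, 66], [[0, 45, -84], 0, 66], [[0, 52, -84], 0, 66], [[0, 57, -84], 0, 66], [[0, 61, -84], 0, 66], [[0, 65, -84], 0, 66], [[0, 69, -84], 0, 66], [[0, 73, -84], 0, 66], [[0, 77, -84], 0, 66], [[0, 81, -84], 0, 66], [[0, 85, -84], 0, 66], [[0, 89, -84], 0, 66], [[0, 92, -84], 0, 66], [[0, 94, -84], 0, 66], [[0, 96, -84], 0, 66], [[0, 96, -84], 0, 66]]}}

```text
time_s: 15.48
position: [0.6095, -0.0506, 0.0155]
tcp_rot: [-180.0, -0.0, 89.0]
force: [-0.1, 0.4, 0.1]
finger_gap: 0.0659
```

```bash
python3 look2.py 13
```

```text
15.4833 [ 0.6095 -0.0506  0.0155] [-179.9907   -0.0262   89.0323] [-0.0787  0.3761  0.0621]
```

View pics/w13.png

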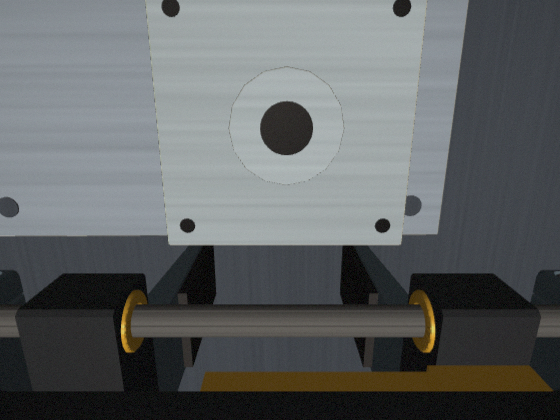

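View pics/t13.png

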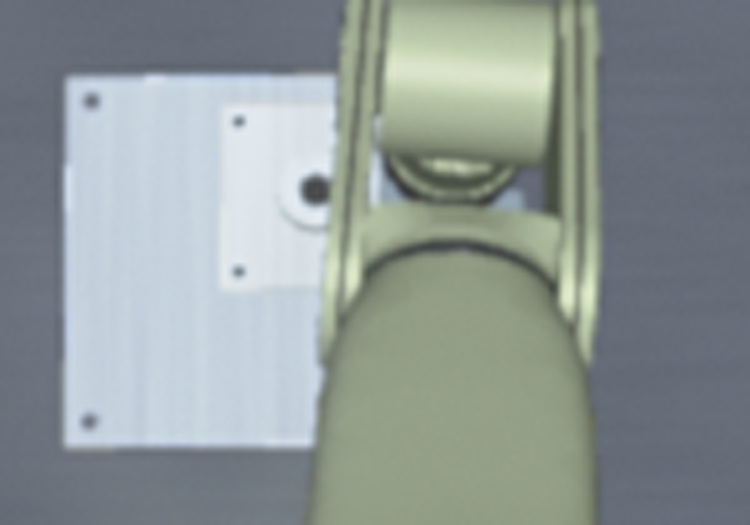

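>>> {"op": "jog_arm", "data": {"increments": [[[0, -8, 0], 0, 66], [[0, -8, 25], 0, 30], [[4, -8, 50], 0, 0], [[4, 5, 50], 0, 0], [[4, 24, 50], 0, 0], [[4, 24, 50], 0, 0], [[4, 24, 50], 0, 0], [[4, 24, 36], 0, 0], [[4, 24, 21], 0, 0], [[4, 24, 21], 0, 0]]}}

```text
time_s: 16.42
position: [0.6112, -0.0278, 0.0336]
tcp_rot: [-179.6, 0.0, 89.0]
force: [-0.5, -0.9, 0.6]
finger_gap: 0.0086
```

```bash
python3 look2.py 14
```

```text
16.4167 [ 0.6112 -0.0278  0.0336] [-179.6437    0.0035   89.0075] [-0.4846 -0.8773  0.5527]
```

View pics/w14.png

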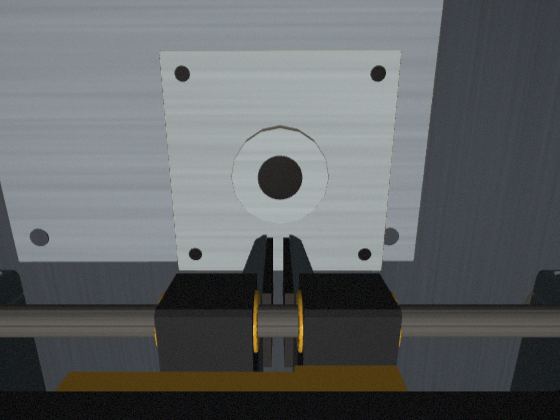

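>>> {"op": "jog_arm", "data": {"increments": [[[0, 0, 0], 0, 0], [[0, 3, 0], 0, 0], [[0, 6, 0], 0, 0], [[0, 9, 0], 0, 0], [[0, 12, 0], 0, 0], [[0, 15, 0], 0, 0], [[0, 18, 0], 0, 0], [[0, 21, 0], 0, 0], [[0, 24, 0], 0, 0], [[0, 27, 0], 0, 0], [[0, 29, 0], 0, 0], [[0, 31, 0], 0, 0], [[0, 33, 0], 0, 0], [[0, 34, 0], 0, 0], [[0, 34, 0], 0, 0], [[0, 26, 0], 0, 0], [[0, 22, 30], 0, 0], [[0, 0, 60], 0, 0], [[0, -40, 90], 0, 0], [[0, -80, 90], 0, 0]]}}

```text
time_s: 18.18
position: [0.6162, -0.102, 0.131]
tcp_rot: [179.5, 0.0, 89.2]
force: [1.5, -0.6, -0.2]
finger_gap: 0.0002
```

>>> {"op": "jog_arm", "data": {"increments": [[[0, -40, 0], 0, 0], [[0, -80, 0], 0, 0], [[0, -110, 0], 0, 0], [[0, -110, 0], 0, 0], [[0, -110, 0], 0, 0], [[0, -110, 0], 0, 0]]}}

```text
time_s: 18.68
position: [0.6131, -0.2115, 0.1256]
tcp_rot: [-180.0, -0.1, 89.0]
force: [0.6, -0.5, 0.6]
finger_gap: 0.0003
```

```bash
python3 look2.py 15; python3 - <<'E'
from workcell import optics
from h import *
cv2.imwrite("pics/s15.png",optics.read_camera("side")[:,:,::-1])
cv2.imwrite("pics/tf15.png",optics.read_camera("top")[:,:,::-1])
E
```

```text
18.6833 [ 0.6131 -0.2115  0.1256] [-179.9503   -0.0735   88.9844] [ 0.5597 -0.5319  0.6297]
```

View pics/t15.png

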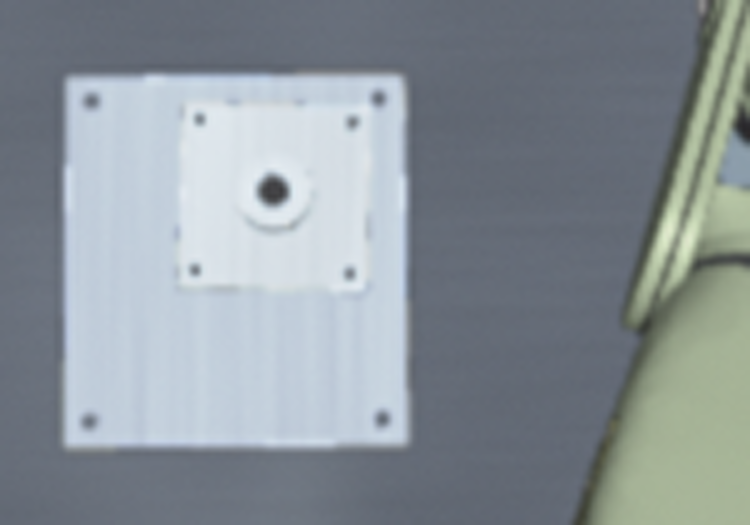

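View pics/s15.png

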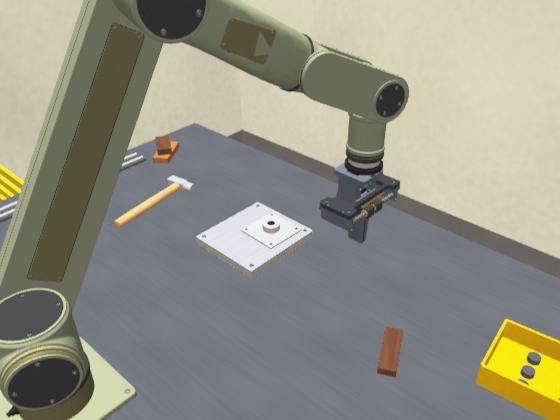

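View pics/tf15.png

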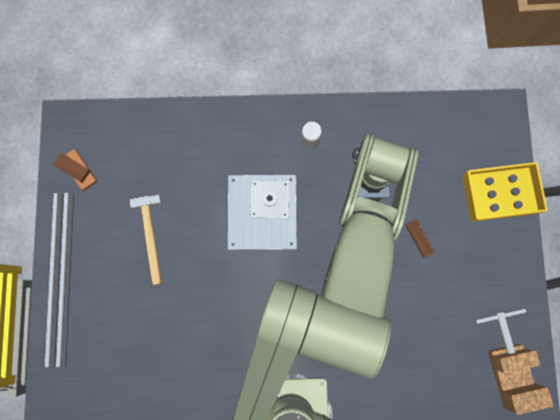

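The cover is wholly inside the block's outline: crop cols 178–368 and rows 101–291, against the block's 64–408 and 75–447. It lies flat with the boss up. The can, oak piece and hammer have not moved, and the arm is clear.

```bash
python3 -c "
from workcell import robot
print(robot.close_job())"
```

```text
the job is handed in; nothing more can be done
None
```

The cover now lies flat on top of the block, boss upwards, with the whole plate inside the block's outline. I handed the job in at about 19 s; it gave no verdict.

- **Flip:** I pushed the cover square against the block with the fingers about 66 mm apart. The tool can't lean with this interface, so I couldn't get a fingertip under the plate's edge. I raised the outer edge by friction along its arc instead. The cover tipped up against the block, stood upright and fell over onto it, jutting out about 46 mm rather than the 25 mm expected.
- **Push on:** I pushed the plate's edge until only about 4 mm jutted out, then pushed the boss with closed fingers for the rest. The cover was never gripped or carried.
- **Last checks:** In the last top and side pictures the plate was about 15 mm or more inside the block's edges all round. The hammer, oil can and oak piece looked unmoved, judged by eye. The gripper was about 13 cm above the bench and clear of everything.
- **Forces:** The highest I read on the wrist was about 19 N.
- **Not measured:** I judged the tipped-up stage and the final flatness from the pictures, not from measured angles.

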